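# Post the memory stick through the spring flap

## Robot

A 7-joint arm with a two-finger parallel gripper is mounted at the origin on a cart in front of the work surface, level with it; the furniture and walls round the work are solid. World frame = base frame: x ahead of the robot, y to its left, z up, the work surface at z = 0. Lengths are in m, angles in rad, forces in N, time in s.
With the tool pointing down it reaches from about 0.35 to 0.9 m from the base axis. Payload 8.1 kg.
Tool frame: the origin (TCP) lies at the very end of the fingers, on their centre line; the grasp point (between the pads) lies 19 mm behind it (grasp_offset is the distance from the TCP to the grasp point, in m); z points along the fingers, y is the line along which they close (so a half turn about z gives the same grasp; the last joint's range is limited). The gripper opens to 92 mm and grips with 3 to 60 N. Pads are 19 mm wide; open, the fingers measure 130 mm over their backs; the gripper's body (75 mm by 190 mm) begins 47 mm behind the grasp point.
Start: joints at [-1.333, 0.434, 0.025, 1.573, -0.012, 1.134, -0.075], TCP at [0.209, 0.589, 0.227] pointing down, gripper open.
Joint ranges: [-2.62, 2.62], [-0.44, 2.09], [-1.27, 1.32], [0.08, 2.57], [-1.32, 4.46], [0.12, 2], [-2.74, 2.74]. Speed limits (rad/s): [2.22, 2.22, 3.01, 3.01, 3.14, 3.14, 3.14].

## Interface

Orientations are given as a rotation vector (axis times angle).
In Python, from cell import observe, get_image, camera_params, sign_off, silhouettes, grasp_offset gives the robot as it stands. The module is installed in compiled form; this text tells all that it offers.
- The arm moves only by the tool jog_arm, never from a script. Its argument "motion" is a list that holds one entry, the list of rows, each a list of 7 numbers: the shift along the tool's x, y, z in m, then the turn, a rotation vector about the tool's x, y, z in rad, then the closure, from -1 (fully open) to 1 (shut), so that 0 is half open. In form: [[[dx, dy, dz, wx, wy, wz, hand], ...]]. A call has 1 to 10 rows; each row is the pose to reach, as a shift and turn from the pose commanded when the call began, along the tool's axes at that moment; what a row does not reach only later rows make up. A row lasts 1/12 s, in which the tool goes at most 41.7 mm and 7.16 degrees, less where a joint would pass 70% of its speed; a pose out of reach is approached as far as the arm can. A call with a gripper value outside its range is refused whole. The fingers move at their own pace and stop on an object; "force" is the grip in N (left out, the last holds). Time passes only in rows, so rows that repeat a pose let the fingers close. It gives the time, the measured TCP pose, the force, the opening and the grip force at its end, in the units of the state.
- observe(): the state, without advancing time (a new reading comes with each control period).
- get_image(name): name is "scene" or "side" or "wrist"; returns the picture (384x512x3 uint8, red, green, blue); there is no depth.
- camera_params(name): a dict with "vertical_fov" (degrees; the focal length in pixels is half the picture's height over the tangent of half this angle, whatever the lens; pixels are square), "cx", "cy" (the principal point, pixels), "dist_coeffs" ([k1, k2, p1, p2, k3] as OpenCV has them; the pictures are not rectified), "T" (4x4, takes a point from camera to world coordinates). Camera axes: x right, y down, z forward; pixel columns grow to the right and rows downward; lengths in m; the calibration is good to about 2 mm. A picture is of the moment at which its call begins: read the wrist's pose just before it. camera_params takes no time and is no camera call; for the wrist camera it gives the pose at the moment of the call.
- sign_off(): hands the job in; it is judged then, once.
Trained networks look in the newest picture that a camera, given by its name, has taken for a name from the list of things; names that differ only in an ending like _2 or _b are one class to them, and where a whole thing is asked for, a point or a joint stands for the part that bears it (a point fixed in the world has none). Each returns a list of dicts, best first, with "p" (0 to 1); they miss things now and then, are a little off and sometimes report something else, mostly with a low value. They report only what shows in the picture. A call takes as long as a camera call. They do not tell look-alikes from the thing itself.
- silhouettes(query, camera): "mask" (384x512 bool, what is visible of it) and "pixel" ([column, row] in pixels, amid what is visible of it).
The state is a dict: "clock": time; "joints": joint angles; "dq": joint speeds; "joint_efforts": joint torques, N m; "position": TCP position; "ee_rot": TCP orientation; "force": force on the tool from outside, world axes, zero at the start; "ft_torque": the same for the moment, N m; "width": opening from 0.0 (shut) to 1.0 (fully open); "gripper_force": force on a finger pad.
Only numpy, scipy, OpenCV 4.12 (cv2) and the standard library are available. Lean on these libraries where they do the work, as an engineer would, in place of code of your own. Each camera call takes 0.05 s, during which the arm holds its last target. There are 200 camera calls.

## Task

Post the memory stick into the blue drop box: push the orange spring flap open with one finger first, and while that finger keeps holding it open, push the stick along the ledge with the other finger until it drops over the sill into the box; then come away and let the flap swing shut. Do not grip or lift the stick, do not shove the flap open with the stick, and leave the mouse, the candle jar and the pink tape roll where they are.

Things in the scene. Friction and masses are not known exactly. Their poses are not given: they have to be found in the camera images.
- drop_box: Blue desk drop box, fixed, 268 mm long, 145 mm wide. Origin at desk height below the middle of the sill; +x points into the box (away from the robot at yaw 0), +y left, z up. In front lies a level grey ledge without rims: x -116 to 0 mm, y -68 to +68 mm, top at z 50 mm. Side and back walls stand behind the sill, tops at z 88 mm; from x 84 mm inward a clear roof, top z 92 mm.
- sill (a point): Middle of the sill, the edge where the ledge ends (box x 0, y 0, z 50 mm); beyond it is a sheer drop into the bin. The doorway above the sill spans box y -54 to +65 mm and is open at the top, as is the box for 84 mm behind the sill.
- bin_floor (a point): On the bin's floor (box x 75, y 4, z 6 mm), in the middle of the inside, which spans box x 0 to 148 and y -62 to +71 mm.
- flap (a joint): Orange flap closing the doorway: upright plate 4 mm thick, 114 mm wide, z 53 to 87 mm. Upright hinge pin at box x 4, y +65 mm; shut (0 rad), it runs from there along -y, outer face at x 2 mm. Grows to 1.5 rad (stop) as the free right end swings into the box and then left. A spring always shuts it: 0.035 N m shut, 0.11 N m at 1.5 rad, so 1 to 3 N at a finger 35 to 50 mm from the pin.
- flap_edge (a point): On the flap, mid-height, at its free (right-hand) end, 113 mm from the hinge pin.
- usb_stick: Black memory stick lying flat on the ledge, 54 x 18 x 8 mm, 10 to 16 g, its length along the sill to within about 0.3 rad. Origin: middle of its underside. Its own x runs along its length: black body from x = -15 to +27 mm (18 mm wide, 8 mm high), metal plug from x = -27 to -15 mm (12 mm wide, 2 to 6 mm high), on the right. It balances about 4 mm from the origin towards +x.
- mouse: White computer mouse, 114 x 58 x 22 mm, on the desk to the left of the ledge; origin in the middle of its underside. Leave alone.
- candle_jar: Cream candle in a jar, about 54 mm across and 58 mm high, on the desk to the left of the box; origin in the middle of its underside. Leave alone.
- washi_pink: Pink-striped roll of paper tape lying flat, 50 mm across, 15 mm high, on the desk to the right of the ledge; origin in the middle of its underside. Leave alone.
Mind the look-alikes: they are no part of the job. Of the things shaped like the usb_stick, the black one is meant.

How it is judged:
On the way, in this order (a step that is already met when the one before it is completed fails the run):
1. a finger holds the flap open (more than 0.6 rad) while the stick still lies on the ledge (value of joint flap above 0.6 rad and contact force between the fingers and flap above 0.1 N and x of usb_stick in the frame of drop_box below -0.008 m and z of usb_stick in the frame of drop_box above 0.047 m), for 0.1 s.
2. the stick has dropped into the box while a finger still holds the flap open (value of joint flap above 0.4 rad and contact force between the fingers and flap above 0.1 N and x of usb_stick in the frame of drop_box above 0 m and z of usb_stick in the frame of drop_box below 0.04 m), for 0.05 s.
At the end, for the whole second after the job is handed in: The memory stick lies at rest inside the bin, below the level of the ledge, and the flap is shut (within 0.08 rad) (x of usb_stick in the frame of drop_box between 0 and 0.148 m and y of usb_stick in the frame of drop_box between -0.062 and 0.071 m and z of usb_stick in the frame of drop_box below 0.045 m and linear speed of usb_stick below 0.02 m/s and value of joint flap below 0.08 rad); the robot touches nothing.
It fails at once if the stick is lifted more than 20 mm above the ledge (z of usb_stick in the frame of drop_box above 0.07 m).
It fails at once if the stick crosses the sill with the flap not held open (less than 0.4 rad) (x of usb_stick in the frame of drop_box above -0.005 m and z of usb_stick in the frame of drop_box above 0.045 m and value of joint flap below 0.4 rad).
It fails at once if the stick is pushed off the ledge onto the desk (x of usb_stick in the frame of drop_box below -0.005 m and z of usb_stick in the frame of drop_box below 0.03 m).
It fails at once if the mouse, the candle jar or the pink tape roll is moved more than 20 mm (distance of any of mouse, candle_jar, washi_pink from where it was at the start of the episode above 0.02 m).
It also fails if it takes over 35 s, if anything falls off the work surface, if the arm or the gripper's body presses on something with over 40 N, if the wrist force passes 120 N, or if a joint passes its speed limit or range.

## Working session

There is one attempt and no reset: what is moved stays moved. The work goes in short steps, Python scripts to look and compute and a tool call to move; the robot and the scene stay as the last step left them, time stands still between calls to the robot, and variables do not carry over. Pictures are saved under pics/ and viewed, at most 10 in all, crops included, and the job is handed in when it is done.

Besides the shell and the picture viewer there is one more tool, called after "Emit:" as a command line: name --argument value ..., lists and objects as JSON in quotes. jog_arm: Moves the arm, as the interface text tells. Its arguments: {"type":"object","properties":{"motion":{"type":"array"},"force":{"type":"number"}},"required":["motion"]}

```bash
mkdir -p pics; python3 - <<'E'
from cell import *
import cv2,numpy as np
o=observe();print({k:np.round(v,3) for k,v in o.items()},grasp_offset)
ims=[]
for c in["scene","side"]:
    im=get_image(c);cv2.imwrite(f"pics/{c}0.png",im[...,::-1]);p=camera_params(c);print(c,p["vertical_fov"],p["cx"],p["cy"],p["dist_coeffs"],np.round(p["T"],3).tolist())
    for q in["usb_stick","drop_box","flap","mouse","candle_jar","washi_pink"]:
        print(q,[(round(d["p"],2),np.round(d["pixel"]).tolist(),int(d["mask"].sum())) for d in silhouettes(q,c)])
E
```

```text
{'clock': np.float64(0.0), 'joints': array([-1.333,  0.435,  0.025,  1.574, -0.012,  1.134, -0.075]), 'dq': array([-0.001, -0.002, -0.002,  0.002,  0.001,  0.   ,  0.001]), 'joint_efforts': array([ 0.0000e+00, -6.6787e+01,  9.8500e-01, -3.1447e+01, -6.1000e-02,
        4.3000e-02,  0.0000e+00]), 'position': array([0.209, 0.589, 0.226]), 'ee_rot': array([-5.330e-01, -3.096e+00,  2.000e-03]), 'force': array([-0.325,  0.651,  0.289]), 'ft_torque': array([-0.004, -0.097, -0.008]), 'gripper_force': np.float64(0.0), 'width': np.float64(1.001)} 0.0188
scene 52.5551480713968 255.88157274229644 188.67031349863143 [-0.09913531  0.          0.          0.          0.        ] [[-0.484, -0.347, 0.803, -0.151], [-0.875, 0.203, -0.44, 0.526], [-0.011, -0.916, -0.402, 0.441], [0.0, 0.0, 0.0, 1.0]]
usb_stick [(0.52, [266.0, 249.0], 156)]
drop_box [(0.92, [299.0, 194.0], 5292)]
flap [(0.77, [296.0, 182.0], 531)]
mouse [(0.77, [254.0, 222.0], 635)]
candle_jar [(0.85, [240.0, 197.0], 316)]
washi_pink [(0.53, [347.0, 197.0], 48)]
side 51.31312803189607 262.0686992776595 188.3278765681158 [-0.12542136  0.          0.          0.          0.        ] [[0.986, -0.084, 0.147, 0.422], [-0.168, -0.36, 0.918, -0.639], [-0.024, -0.929, -0.369, 0.373], [0.0, 0.0, 0.0, 1.0]]
usb_stick [(0.69, [267.0, 223.0], 163)]
drop_box [(0.81, [309.0, 230.0], 11028)]
flap [(0.49, [292.0, 204.0], 159), (0.44, [267.0, 223.0], 144)]
mouse [(0.76, [269.0, 204.0], 163), (0.47, [294.0, 206.0], 174)]
candle_jar []
washi_pink [(0.77, [283.0, 277.0], 622)]
```

```bash
python3 - <<'E'
import cv2,numpy as np
a=cv2.imread("pics/scene0.png");b=cv2.imread("pics/side0.png")
A=cv2.resize(a[130:290,190:400],None,fx=3.5,fy=3.5,interpolation=2)
cv2.imwrite("pics/c1.png",A)
B=cv2.resize(b[150:310,200:410],None,fx=3.5,fy=3.5,interpolation=2)
cv2.imwrite("pics/c2.png",B)
E
```

```text
(no output)
```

View pics/c1.png

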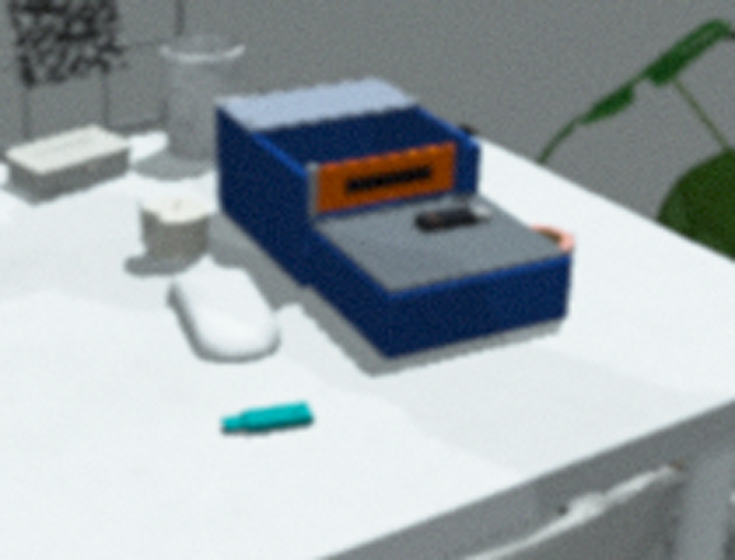

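View pics/c2.png

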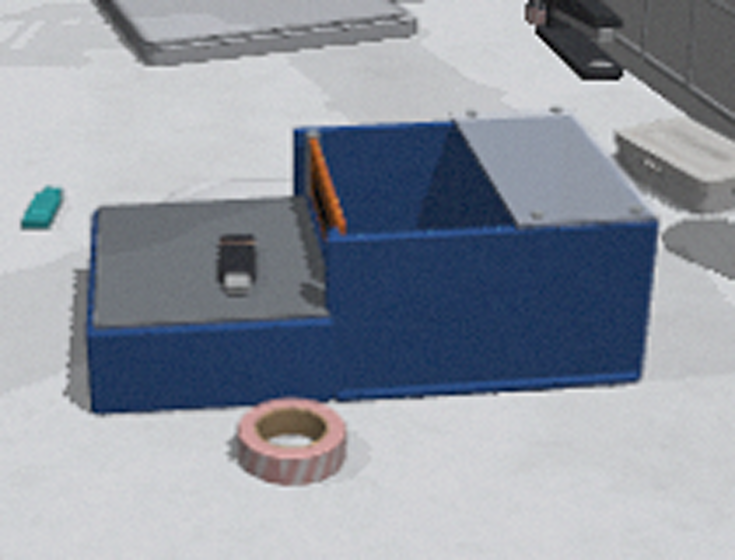

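The teal stick at scene (266,249) lies on the desk. The black one at scene (320,191) and side (267,223) lies on the grey ledge with its plug to the right. The black one fits the description, and both enlarged crops confirm it. Next I fit the box pose.

```bash
cat > h.py <<'E'
import numpy as np,cv2
from cell import *
from scipy.optimize import least_squares
def K(p):
    f=192/np.tan(np.radians(p["vertical_fov"]/2));return np.array([[f,0,p["cx"]],[0,f,p["cy"]],[0,0,1.]])
def proj(p,P):
    W=np.linalg.inv(p["T"]);return cv2.projectPoints(np.float64(P).reshape(-1,1,3),cv2.Rodrigues(W[:3,:3])[0],W[:3,3],K(p),np.array(p["dist_coeffs"],float))[0][:,0]
def plane(p,uv,z):
    n=cv2.undistortPoints(np.float64(uv).reshape(-1,1,2),K(p),np.array(p["dist_coeffs"],float))[:,0]
    T=np.array(p["T"]);d=np.c_[n,np.ones(len(n))]@T[:3,:3].T
    return T[:3,3]+d*((z-T[2,3])/d[:,2])[:,None]
def b2w(b,P):
    P=np.float64(P);c,s=np.cos(b[2]),np.sin(b[2]);return np.c_[b[0]+c*P[:,0]-s*P[:,1],b[1]+s*P[:,0]+c*P[:,1],P[:,2]]
def w2b(b,P):
    P=np.float64(P);c,s=np.cos(b[2]),np.sin(b[2]);x,y=P[:,0]-b[0],P[:,1]-b[1];return np.c_[c*x+s*y,-s*x+c*y,P[:,2]]
E
python3 - <<'E'
from h import *
S=np.array([[388,294,-116,68,50],[572,258,-116,-68,50],[388,356,-116,68,0],[566,318,-116,-68,0]],float)
D=np.array([[97,208,-116,68,50],[91,325,-116,-68,50],[94,412,-116,-68,0],[640,382,152,-68,0],[655,218,152,-68,92],[330,237,0,-68,88],[297,128,0,77,88]],float)
ps,pd=camera_params("scene"),camera_params("side")
us=S[:,:2]/3.5+[190,130];ud=D[:,:2]/3.5+[200,150]
f=lambda b:np.r_[(proj(ps,b2w(b,S[:,2:]/1000))-us).ravel(),(proj(pd,b2w(b,D[:,2:]/1000))-ud).ravel()]
r=least_squares(f,[.55,0,0],loss="soft_l1");b=r.x;print(b,np.round(f(b).reshape(-1,2),1).tolist())
np.save("b.npy",b)
print(w2b(b,plane(pd,[[267,223]],.054)),w2b(b,plane(ps,[[320,191]],.056)))
for n,p,u in[("mouse",ps,[254,222]),("candle",ps,[240,197]),("tape",pd,[283,277])]:print(n,w2b(b,plane(p,[u],.015)))
print("above ledge",b2w(b,[[-.05,0,.3]]))
E
```

```text
[ 0.57380639 -0.00578774 -0.11210974] [[0.6, -1.6], [-0.6, -2.2], [-0.3, 0.5], [-0.8, -0.4], [-0.6, -0.9], [-0.9, -0.0], [0.1, 0.9], [-1.3, 0.6], [-0.3, -0.4], [1.2, 1.0], [0.7, -0.3]]
[[-0.04302455 -0.0107185   0.054     ]] [[-0.04445161 -0.02202291  0.056     ]]
mouse [[-0.0549454   0.15591214  0.015     ]]
candle [[0.0851788  0.13785793 0.015     ]]
tape [[-0.02637302 -0.12327308  0.015     ]]
above ledge [[ 5.24120279e-01 -1.93990972e-04  3.00000000e-01]]
```

```bash
cat >> h.py <<'E'
from scipy.spatial.transform import Rotation as Rn
def plan(bx,by,z,phi):
    """TCP target in box frame; tool y along (sin phi, cos phi) in box frame, tool z down"""
    b=np.load("b.npy");o=observe();R=Rn.from_rotvec(o["ee_rot"])
    a=np.pi/2-phi+b[2];y=np.array([np.cos(a),np.sin(a),0]);zz=np.array([0,0,-1.]);x=np.cross(y,zz)
    G=Rn.from_matrix(np.c_[x,y,zz]);t=b2w(b,[[bx,by,z]])[0]
    sh=R.inv().apply(t-o["position"]);w=(R.inv()*G).as_rotvec()
    print("t",round(float(o["clock"]),2),"width",round(float(o["width"]),3),"at box",np.round(w2b(b,[o["position"]])[0],4),"shift",np.round(sh,4),"turn",np.round(w,4),"joints",np.round(o["joints"],2),"F",np.round(o["force"],2))
E
python3 -c "
from h import *
plan(-.06,0.0,.25,1.22)"
```

```text
t 0.7 width 1.005 at box [-0.4291  0.5503  0.2268] shift [-0.4843 -0.4522 -0.0232] turn [ 1.000e-04 -0.000e+00  9.912e-01] joints [-1.33  0.43  0.03  1.57 -0.01  1.13 -0.08] F [ 0.09  0.05 -0.69]
```

Emit:
jog_arm --motion '[[[-0.242, -0.226, -0.023, 0, 0, 0.5, -1], [-0.242, -0.226, -0.023, 0, 0, 0.5, -1], [-0.242, -0.226, -0.023, 0, 0, 0.5, -1], [-0.242, -0.226, -0.023, 0, 0, 0.5, -1], [-0.242, -0.226, -0.023, 0, 0, 0.5, -1], [-0.242, -0.226, -0.023, 0, 0, 0.5, -1], [-0.242, -0.226, -0.023, 0, 0, 0.5, -1], [-0.242, -0.226, -0.023, 0, 0, 0.5, -1], [-0.484, -0.452, -0.023, 0, 0, 0.991, -1], [-0.484, -0.452, -0.023, 0, 0, 0.991, -1]]]'

```text
clock: 1.53
position: [0.4005, 0.2194, 0.2503]
ee_rot: [1.637, 2.681, 0.002]
force: [0.9, 0.1, 0.0]
width: 0.999
gripper_force: 0.0
```

```bash
python3 -c "
from h import *
plan(-.06,0.0,.25,1.22)"
```

```text
t 1.53 width 0.999 at box [-0.1974  0.2044  0.2503] shift [-2.463e-01  1.300e-03  1.000e-04] turn [ 0.0012 -0.0008  0.2361] joints [-0.92  0.13  0.34  1.95 -0.05  1.07 -0.08] F [0.9  0.06 0.01]
```

Emit:
jog_arm --motion '[[[-0.246, 0.001, 0, 0, 0, 0.236, -1], [-0.246, 0.001, 0, 0, 0, 0.236, -1], [-0.246, 0.001, 0, 0, 0, 0.236, -1], [-0.246, 0.001, 0, 0, 0, 0.236, -1], [-0.246, 0.001, 0, 0, 0, 0.236, -1], [-0.246, 0.001, 0, 0, 0, 0.236, -1], [-0.246, 0.001, 0, 0, 0, 0.236, -1], [-0.246, 0.001, 0, 0, 0, 0.236, -1], [-0.246, 0.001, 0, 0, 0, 0.236, -1]]]'

```text
clock: 2.28
position: [0.5141, 0.0037, 0.2496]
ee_rot: [-1.935, -2.474, 0.0]
force: [0.4, 0.4, -0.9]
width: 0.998
gripper_force: 0.0
```

```bash
python3 - <<'E'
from h import *
plan(-.06,0.0,.25,1.22)
im=get_image("wrist");cv2.imwrite("pics/w1.png",im[...,::-1])
p=camera_params("wrist");np.save("pw.npy",p,allow_pickle=True)
b=np.load("b.npy")
for q in["usb_stick","drop_box","flap","flap_edge"]:
  for d in silhouettes(q,"wrist"):print(q,round(d["p"],2),np.round(d["pixel"]),w2b(b,plane(p,[d["pixel"]],.057)))
C=np.array([[-116,68,50],[-116,-68,50],[0,-68,50],[0,77,88],[0,-68,88],[84,-68,92],[0,68,50]])/1e3
print(np.round(proj(p,b2w(b,C))).tolist())
E
```

```text
t 2.28 width 0.998 at box [-0.0604  0.0027  0.2496] shift [-0.0027 -0.0006 -0.0004] turn [-0.0003 -0.0004  0.0048] joints [-0.55  0.24  0.55  1.84 -0.14  1.1   0.29] F [ 0.43  0.37 -0.88]
usb_stick 0.76 [220.   3.] [[-0.14642521  0.14477605  0.057     ]]
usb_stick 0.57 [262. 196.] [[-0.04244666 -0.01764209  0.057     ]]
drop_box 0.66 [321. 190.] [[0.01465933 0.01003513 0.057     ]]
flap 0.83 [318. 182.] [[0.00793809 0.01759605 0.057     ]]
flap_edge 0.66 [316. 186.] [[0.00802854 0.01255196 0.057     ]]
[[225.0, 94.0], [185.0, 212.0], [281.0, 246.0], [342.0, 130.0], [284.0, 261.0], [357.0, 287.0], [329.0, 134.0]]
```

View pics/w1.png

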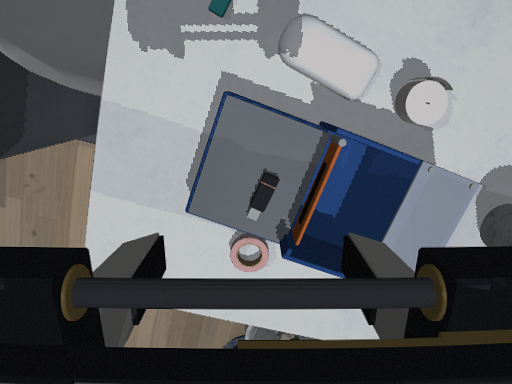

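The wrist view shows the box fit matching the picture: ledge corners at (225,94) and (186,211), flap from the hinge at (342,143) to the edge at (297,243). The black stick runs from (252,217), the plug, to (272,174).

```bash
python3 - <<'E'
from h import *
im=get_image("wrist");p=camera_params("wrist");b=np.load("b.npy")
m=[d for d in silhouettes("usb_stick","wrist") if d["pixel"][1]>100][0]["mask"]
v,u=np.nonzero(m);P=w2b(b,plane(p,np.c_[u,v],.056))[:,:2].astype(np.float32)*1000
print(cv2.minAreaRect(P),P.min(0),P.max(0),P.mean(0))
print("ends",w2b(b,plane(p,[[252,217],[272,174],[263,171],[279,176]],.056))*1000)
print("hinge/edge",w2b(b,plane(p,[[342,143],[297,243]],.087))*1000)
c=cv2.resize(im[90:270,180:360],None,fx=3.3,fy=3.3,interpolation=2);cv2.imwrite("pics/w2.png",c[...,::-1])
E
```

```text
((-42.5659294128418, -19.632444381713867), (54.74982452392578, 18.90104866027832), 85.62261962890625) [-51.759106 -47.037113] [-31.491518    7.7878766] [-42.317516 -17.18124 ]
ends [[-44.04580183 -44.83123658  56.        ]
 [-41.117195     8.16067287  56.        ]
 [-51.24270946   7.84914846  56.        ]
 [-33.3378554    8.74454355  56.        ]]
hinge/edge [[  5.93297376  65.61286263  87.        ]
 [  5.56229548 -44.61418221  87.        ]]
```

View pics/w2.png

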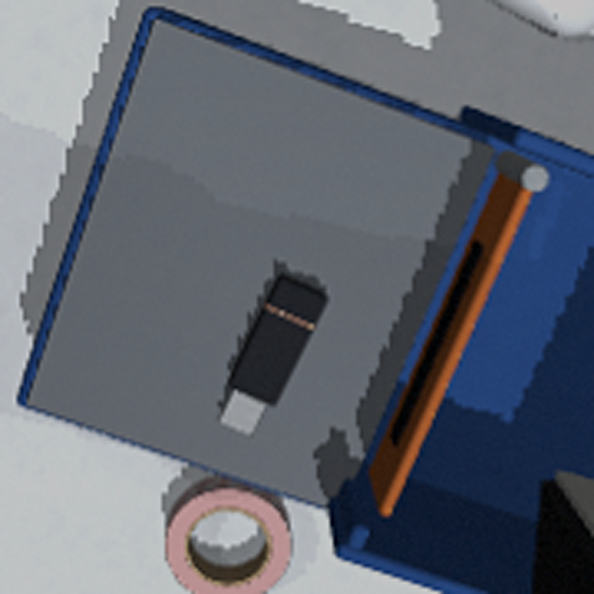

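```bash
python3 -c "
from h import *
plan(-.0685,.0056,.11,1.31)"
```

```text
t 2.63 width 1.001 at box [-0.0604  0.0033  0.2498] shift [ 0.0049 -0.0068  0.1398] turn [ 0.0001 -0.0003  0.0967] joints [-0.55  0.24  0.55  1.84 -0.14  1.1   0.29] F [-0.35 -0.51 -0.12]
```

Emit:
jog_arm --motion '[[[0.005, -0.007, 0.04, 0, 0, 0.097, -1], [0.005, -0.007, 0.08, 0, 0, 0.097, -1], [0.005, -0.007, 0.12, 0, 0, 0.097, -1], [0.005, -0.007, 0.14, 0, 0, 0.097, -1], [0.005, -0.007, 0.14, 0, 0, 0.097, -1], [0.005, -0.007, 0.14, 0, 0, 0.097, -1]]]' --force 15

```text
clock: 3.13
position: [0.5059, 0.0067, 0.1095]
ee_rot: [-2.052, -2.378, 0.003]
force: [1.0, -0.3, 0.4]
width: 0.998
gripper_force: 0.0
```

```bash
python3 - <<'E'
from h import *
plan(-.0685,.0056,.053,1.31)
a=get_image("wrist");b=get_image("side")
cv2.imwrite("pics/d1.png",np.hstack([cv2.resize(a,(440,330)),cv2.resize(b[150:310,200:400],(360,330)[:1]+(330,))])[...,::-1])
E
```

```text
t 3.13 width 0.998 at box [-0.0689  0.0048  0.1095] shift [0.0007 0.0007 0.0565] turn [-0.0019  0.0003 -0.0016] joints [-0.49  0.41  0.5   2.03 -0.27  0.77  0.31] F [ 1.02 -0.26  0.43]
```

View pics/d1.png

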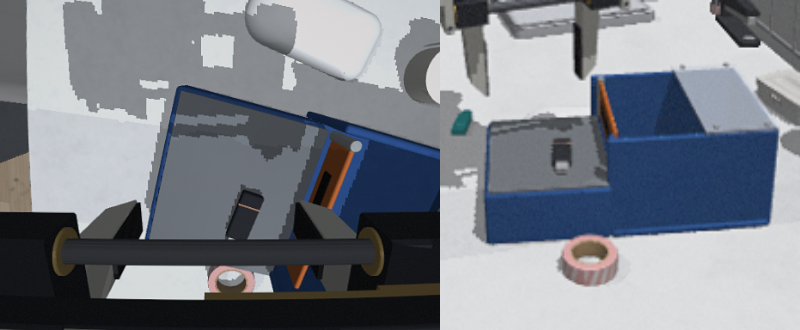

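The hand is over the ledge: finger A stands between stick and flap, finger B off the near edge of the ledge, with the stick untouched. Descending.

Emit:
jog_arm --motion '[[[0.001, 0.001, 0.03, 0, 0, 0, -1], [0.001, 0.001, 0.05, 0, 0, 0, -1], [0.001, 0.001, 0.057, 0, 0, 0, -1], [0.001, 0.001, 0.057, 0, 0, 0, -1], [0.001, 0.001, 0.057, 0, 0, 0, -1]]]'

```text
clock: 3.65
position: [0.5081, 0.0077, 0.054]
ee_rot: [2.052, 2.378, 0.002]
force: [-0.0, 0.6, -0.3]
width: 1.0
gripper_force: 0.0
```

```bash
python3 - <<'E'
from h import *
plan(-.0126,-.0024,.053,1.31)
a=get_image("scene");b=get_image("side")
cv2.imwrite("pics/d2.png",np.hstack([cv2.resize(a[110:240,240:400],(400,325)),cv2.resize(b[150:290,200:372],(400,325))])[...,::-1])
E
```

```text
t 3.65 width 1.0 at box [-0.0668  0.006   0.054 ] shift [-0.022   0.0503  0.0011] turn [ 0.0016 -0.0001 -0.0019] joints [-0.45  0.5   0.44  2.07 -0.35  0.65  0.37] F [-0.04  0.55 -0.27]
```

View pics/d2.png

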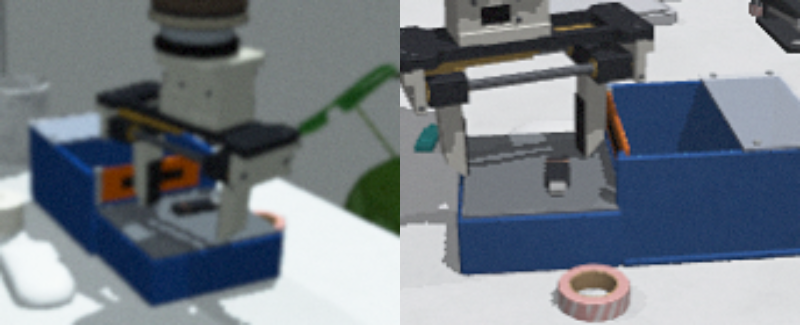

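Both fingertips are just above the ledge on either side of the stick. Opening the flap.

Emit:
jog_arm --motion '[[[-0.005, 0.01, 0.001, 0, 0, 0, -1], [-0.009, 0.02, 0.001, 0, 0, 0, -1], [-0.014, 0.03, 0.001, 0, 0, 0, -1], [-0.018, 0.04, 0.001, 0, 0, 0, -1], [-0.022, 0.049, 0.001, 0, 0, 0, -1], [-0.022, 0.049, 0.001, 0, 0, 0, -1], [-0.022, 0.049, 0.001, 0, 0, 0, -1], [-0.022, 0.049, 0.001, 0, 0, 0, -1]]]'

```text
clock: 4.42
position: [0.5587, -0.0072, 0.0519]
ee_rot: [2.053, 2.378, -0.0]
force: [-1.4, -2.2, -1.0]
width: 0.998
gripper_force: 0.7
```

```bash
python3 - <<'E'
from h import *
plan(-.0126,-.0024,.053,1.31)
a=get_image("wrist");b=get_image("side")
cv2.imwrite("pics/d3.png",np.hstack([cv2.resize(a[50:],(460,300)),cv2.resize(b[150:290,200:360],(340,300))])[...,::-1])
E
```

```text
t 4.42 width 0.998 at box [-0.0149 -0.0031  0.0519] shift [ 0.0001  0.0024 -0.0011] turn [ 0.      0.0002 -0.0024] joints [-0.39  0.56  0.44  1.94 -0.35  0.71  0.4 ] F [-1.36 -2.23 -0.98]
```

View pics/d3.png

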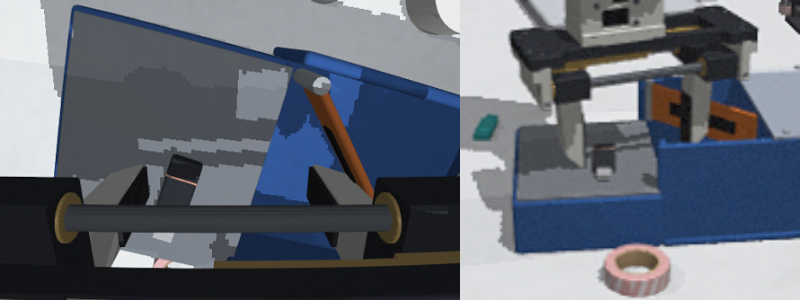

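The flap is held open at about 0.8 rad and the stick still lies on the ledge. Next I close finger B towards the stick while the hand advances along tool y, so finger A stays put.

Emit:
jog_arm --motion '[[[0, 0.004, -0.001, 0, 0, 0, -1], [0, 0.007, -0.001, 0, 0, 0, -0.9], [0, 0.01, -0.001, 0, 0, 0, -0.8], [0, 0.013, -0.001, 0, 0, 0, -0.65], [0, 0.016, -0.001, 0, 0, 0, -0.5], [0, 0.018, -0.001, 0, 0, 0, -0.4], [0, 0.02, -0.001, 0, 0, 0, -0.3], [0, 0.02, -0.001, 0, 0, 0, -0.3]]]'

```text
clock: 5.18
position: [0.5793, -0.0042, 0.0528]
ee_rot: [2.052, 2.378, 0.0]
force: [-0.1, -1.0, -0.0]
width: 0.66
gripper_force: 0.7
```

```bash
python3 - <<'E'
from h import *
plan(.017,.005,.053,1.31)
a=get_image("wrist");b=get_image("side")
cv2.imwrite("pics/d4.png",np.hstack([cv2.resize(a[50:],(460,300)),cv2.resize(b[150:290,200:360],(340,300))])[...,::-1])
E
```

```text
t 5.18 width 0.66 at box [0.0053 0.0022 0.0528] shift [-0.0003  0.012  -0.0002] turn [ 0.0007  0.0005 -0.002 ] joints [-0.39  0.59  0.44  1.89 -0.36  0.74  0.4 ] F [-0.07 -1.01 -0.01]
```

View pics/d4.png

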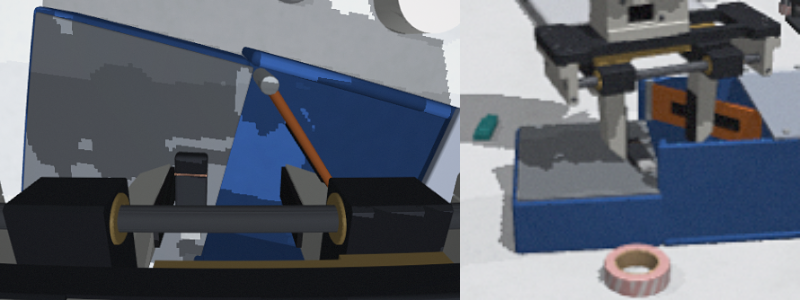

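Stick pushed along the ledge to near the sill, with the flap still held open. Continuing the same motion.

Emit:
jog_arm --motion '[[[0, 0.004, 0, 0, 0, 0, -0.2], [0, 0.007, 0, 0, 0, 0, -0.1], [0, 0.01, 0, 0, 0, 0, 0], [0, 0.013, 0, 0, 0, 0, 0.1], [0, 0.016, 0, 0, 0, 0, 0.2], [0, 0.018, 0, 0, 0, 0, 0.25], [0, 0.018, 0, 0, 0, 0, 0.25], [0, 0.018, 0, 0, 0, 0, 0.25]]]'

```text
clock: 5.95
position: [0.5967, -0.0015, 0.0527]
ee_rot: [2.052, 2.378, 0.0]
force: [-1.1, -1.4, -0.6]
width: 0.378
gripper_force: 0.7
```

```bash
python3 - <<'E'
from h import *
plan(.017,.005,.053,1.31)
a=get_image("wrist");b=get_image("side");
cv2.imwrite("pics/d5.png",np.hstack([cv2.resize(a[50:],(460,300)),cv2.resize(b[150:290,200:360],(340,300))])[...,::-1])
E
```

```text
t 5.95 width 0.378 at box [0.0223 0.0068 0.0527] shift [-0.0004 -0.0056 -0.0003] turn [ 0.0004  0.0004 -0.0019] joints [-0.39  0.61  0.44  1.85 -0.36  0.76  0.39] F [-1.1  -1.38 -0.58]
```

View pics/d5.png

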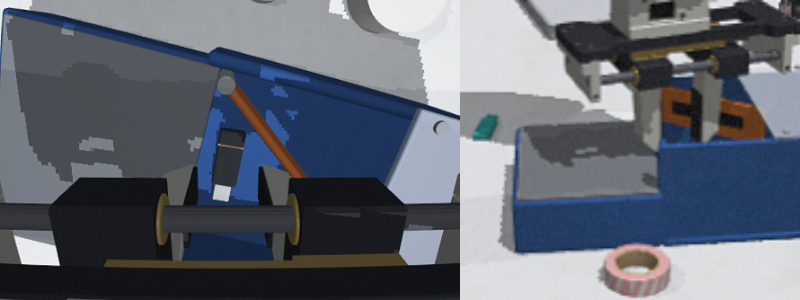

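The ledge is empty and the stick shows in the bin at about (240,240) in the wrist picture. I'll check its height by its apparent length while still holding the flap.

```bash
python3 - <<'E'
from h import *
p=camera_params("wrist");b=np.load("b.npy")
for z in(.014,.055):
    P=w2b(b,plane(p,[[247,272.6],[258,194.7]],z))*1000;print(z,P.round(1).tolist(),np.linalg.norm(P[0]-P[1]))
plan(-.062,.0068,.053,1.31)
E
```

```text
0.014 [[26.2, -25.8, 14.0], [19.4, 27.0, 14.0]] 53.23861292202684
0.055 [[21.1, -3.1, 55.0], [15.7, 38.6, 55.0]] 42.045307703232886
t 6.05 width 0.374 at box [0.0221 0.0066 0.0528] shift [ 0.0217 -0.0813 -0.0003] turn [ 0.0003  0.0004 -0.0022] joints [-0.39  0.61  0.44  1.85 -0.36  0.76  0.39] F [-0.85 -2.03 -0.64]
```

The apparent length matches 54 mm at floor height, so the stick is in the bin. Backing out, letting the flap close gently, then up.

Emit:
jog_arm --motion '[[[0.003, -0.012, -0.002, 0, 0, 0, 0.25], [0.006, -0.024, -0.002, 0, 0, 0, 0.25], [0.01, -0.036, -0.002, 0, 0, 0, 0.25], [0.013, -0.048, -0.002, 0, 0, 0, 0.25], [0.016, -0.06, -0.002, 0, 0, 0, 0.25], [0.019, -0.072, -0.002, 0, 0, 0, 0.25], [0.022, -0.081, -0.002, 0, 0, 0, 0.25], [0.022, -0.081, -0.01, 0, 0, 0, 0.25], [0.022, -0.081, -0.04, 0, 0, 0, 0.25], [0.022, -0.081, -0.08, 0, 0, 0, 0.25]]]'

```text
clock: 6.88
position: [0.5118, 0.0086, 0.1323]
ee_rot: [-2.051, -2.377, 0.006]
force: [2.2, 0.8, 1.1]
width: 0.375
gripper_force: 0.0
```

Emit:
jog_arm --motion '[[[0, 0, -0.04, 0, 0, 0, 0.25], [0, 0, -0.08, 0, 0, 0, 0.25], [0, 0, -0.1, 0, 0, 0, 0.25], [0, 0, -0.1, 0, 0, 0, 0.25], [0, 0, -0.1, 0, 0, 0, 0.25], [0, 0, -0.1, 0, 0, 0, 0.25], [0, 0, -0.1, 0, 0, 0, 0.25]]]'

```text
clock: 7.47
position: [0.5126, 0.0086, 0.2319]
ee_rot: [-2.052, -2.378, 0.002]
force: [-0.1, -1.0, -0.6]
width: 0.376
gripper_force: 0.0
```

```bash
python3 - <<'E'
from h import *
plan(-.062,.0068,.2,1.31)
a=get_image("wrist");b=get_image("side");
cv2.imwrite("pics/d6.png",np.hstack([cv2.resize(a[50:],(460,300)),cv2.resize(b[150:290,200:360],(340,300))])[...,::-1])
E
```

```text
t 7.47 width 0.376 at box [-0.0625  0.0075  0.2319] shift [-0.0008  0.0003  0.0319] turn [-0.0016  0.0002 -0.0018] joints [-0.58  0.26  0.57  1.87 -0.16  1.06  0.21] F [-0.13 -0.97 -0.59]
```

View pics/d6.png

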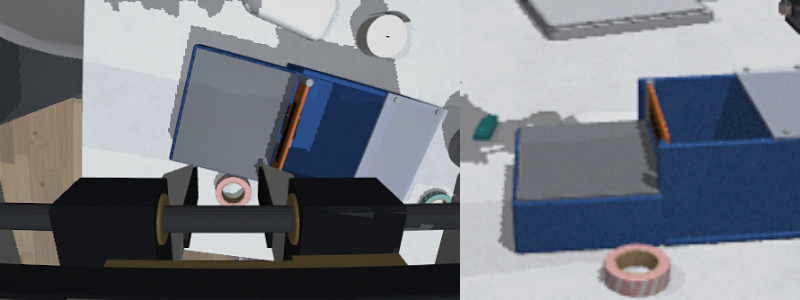

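The flap is shut, the ledge is empty and the hand is clear. The mouse, jar and tape are where they were. Handing in.

```bash
python3 -c "
from cell import *
print(sign_off())"
```

```text
the job is handed in; nothing more can be done
None
```

The black memory stick is in the drop box, the flap has swung shut behind it, the mouse, candle jar and tape roll were left alone, and the job was handed in at about 7.5 s (the hand-in returned no verdict).

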